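# Close a coffee tin in the lid press and hold the pressure on

## Task

On the packing counter, close the black coffee tin with the orange band, whose lid still stands proud: stand it on the lid press's drawn-out nest between the four brass pins, let go of it and slide the nest fully home under the pad by its black knob. Then pull the spring-loaded red-ball handle all the way down to its stop, so that the pad presses the lid fully home, and keep it held down there: the seal under the lid needs the pressure to stay on, so finish while still holding the handle down. Leave the other things on the counter where they are.

Things in the scene. Friction and masses are not known exactly. Their poses are not given: they have to be found in the camera images.
- tin: The tin to close: matt black, orange band, silver lid with an orange disc on top, about 200 g. Upright, 65 mm diameter; black wall 66 mm high, then 5 mm of narrower brass-coloured neck showing, then the lid 12 mm high (83 mm overall, 78 with the lid home). Origin: centre of its underside; z up along its axis. Grip it by the black wall, not by the lid.
- lid (a joint): How far the tin's lid has been pressed down, m: 0 = standing 5 mm proud, 0.005 = fully home on the shoulder. A tight push fit: it takes about 8 N to move and stays where it is put.
- press: Grey-blue cast C-frame hand press fixed to the counter. Origin: on the counter under the axis of ram and pad. x points level from its open front (nest side) to its column, y to its left, z up. Base x -215..105, y -65..65, 18 mm thick; column x 65..103; head x -42..104, y -36..36, z 185..252 mm; ram stands out up to z 305. Handle on the right side (-y).
- nest (a joint): How far the sliding nest is drawn out along the press's -x, m: 0 = fully home under the pad (rigid stop), up to 0.14. It slides against about 2 N friction plus light damping, and stays where it is left; it starts drawn out 0.12 to 0.14.
- nest_seat (a point): Centre of the nest's seat, a 56 mm steel disc 45 mm above the counter, on the sliding aluminium plate (100 mm square, top at 32 mm): the tin's underside goes here. Four 8 mm round-headed brass pins around it, on the diagonals, stand 8 mm above the seat and leave the tin 2 mm of play each way. Axes as the press.
- nest_knob (a point): Centre of the nest's upright black knob (22 mm diameter, 28 mm high, top 102 mm above the counter) on a 12 mm stem, 85 mm in front of the seat; it moves with the nest.
- handle (a joint): Angle of the press handle, rad: 0 = rest, up and forward 66 degrees above level; grows as the ball is pulled forward and down; 1.15 = level, on its rigid stop. A spring lifts it when let go: the ball needs about 2 N at rest, 8 N at the stop with a tin under the pad. Each radian lowers the pad 20 mm; the pad meets a proud lid at about 0.65.
- handle_ball (a point): Centre of the red ball (35 mm diameter) at the end of the handle's 12 mm rod, 150 mm from the pivot and 85 mm to the right (-y) of the press's middle; 342 mm above the counter at rest, 205 mm at the stop.
- handle_pivot (a point): Point on the handle's pivot axis in the plane in which the ball swings (on the press: x 35, y -85, z 205 mm). The pivot axis runs along the press's y.
- pad: Round pad of 60 mm diameter under the ram, faced with black rubber, on a spring (6 N preload, 3 N per mm). At rest its underside is 141 mm above the counter, 13 mm over the proud lid of a tin in the nest. Origin: on the counter under it while it is up (moves with it).
- tin_white: Bystander: white tin with yellow band and yellow disc on the lid, lid already home, 65 mm diameter, 78 mm high. Origin: centre of its underside.
- tin_teal: Bystander: white tin with blue-green band and disc on the lid, lid already home, 65 mm diameter, 78 mm high. Origin: centre of its underside.
- gift_box: Bystander: pink carton 70 x 100 x 132 mm high. Origin: centre of its underside.
- drip_box: Bystander: kraft carton 100 x 70 x 50 mm high. Origin: centre of its underside.
- tape_roll: Bystander: brown roll, 90 mm diameter, 24 mm high, lying flat. Origin: centre of its underside.
- scoop: Bystander: steel scoop 60 x 45 x 30 mm with an 85 mm flat handle to its -x side. Origin: centre of the bowl's underside.
There are look-alikes about, which are no part of the job. Leave any purple look-alike of the tin alone.

How it is judged:
By the outcome, as a careful person would: the job done as asked, in the order asked, and still so for the second after the job is handed in, while the arm keeps its last pose, push and grip.
It also fails if it takes over 72 s, if anything falls off the work surface, if the arm or the gripper's body presses on something with over 40 N, if the wrist force passes 120 N, or if a joint passes its speed limit or range.

## Robot

A 7-joint arm with a two-finger parallel gripper is mounted at the origin on the work surface. World frame = base frame: x ahead of the robot, y to its left, z up, the work surface at z = 0. Lengths are in m, angles in rad, forces in N, time in s.
With the tool pointing down it reaches from about 0.35 to 0.9 m from the base axis. Payload 8.1 kg.
Tool frame: the origin (TCP) lies at the very end of the fingers, on their centre line; the grasp point (between the pads) lies 19 mm behind it; z points along the fingers, y is the line along which they close (so a half turn about z gives the same grasp; the last joint's range is limited). The gripper opens to 92 mm and grips with 3 to 60 N. Pads are 19 mm wide; open, the fingers measure 130 mm over their backs; the gripper's body (75 mm by 190 mm) begins 47 mm behind the grasp point.
Start: joints at [1.162, 0.434, 0.025, 1.573, -0.012, 1.134, -0.075], TCP at [0.188, -0.596, 0.227] pointing down, gripper open.
Joint ranges: [-2.62, 2.62], [-0.44, 2.09], [-1.27, 1.32], [0.08, 2.57], [-1.32, 4.46], [0.12, 2], [-2.74, 2.74]. Speed limits (rad/s): [2.22, 2.22, 3.01, 3.01, 3.14, 3.14, 3.14].

## Interface

Orientations are given as a rotation vector (axis times angle).
In Python, from cell import arm gives the robot as it stands.
- The arm moves only by the tool jog_arm, never from a script. Its argument "rows" is a list of rows, each a list of 3 entries, a list of its own where there are three numbers: the shift along the world's x, y, z in cm, then the turn, a rotation vector about the world's x, y, z in degrees, then the opening, from 0 (shut) to 1 (fully open). A call has 1 to 8 rows; each row is the pose to reach, as a shift and turn from the pose commanded when the call began; what a row does not reach only later rows make up. A row lasts 1/8 s, in which the tool goes at most 62.5 mm and 10.7 degrees, less where a joint would pass 70% of its speed; a pose out of reach is approached as far as the arm can. A call with a gripper value outside its range is refused whole. The fingers move at their own pace and stop on an object; "newtons" is the grip in N (left out, the last holds). Time passes only in rows, so rows that repeat a pose let the fingers close. It gives the time, the measured TCP pose, the force, the opening and the grip force at its end, in the units of the state.
- arm.observe(): the state, without advancing time (a new reading comes with each control period).
- arm.get_image(name): name is "scene" or "top"; returns a dict with "img" (480x640x3 uint8, red, green, blue), "depth" (480x640 float32, m along the optical axis (not along the pixel's ray), 0 where there is no reading), "fx", "fy", "cx", "cy" (pixels), "rvec" (rotation vector, rad) and "tvec" (3), from world to camera coordinates, as OpenCV has them. Camera axes: x right, y down, z forward; pixel columns grow to the right and rows downward; lengths in m; the calibration is good to about 2 mm. A picture is of the moment at which its call begins.
- arm.sign_off(): hands the job in; it is judged then, once.
The state is a dict: "clock": time; "joints": joint angles; "dq": joint speeds; "joint_efforts": joint torques, N m; "position": TCP position; "ee_rot": TCP orientation; "force": force on the tool from outside, world axes, zero at the start; "ft_torque": the same for the moment, N m; "width": opening from 0.0 (shut) to 1.0 (fully open); "gripper_force": force on a finger pad.
Only numpy, scipy, OpenCV 4.12 (cv2) and the standard library are available. Lean on these libraries where they do the work, as an engineer would, in place of code of your own. Each camera call takes 0.05 s, during which the arm holds its last target. There are 200 camera calls.

## Working session

There is one attempt and no reset: what is moved stays moved. The work goes in short steps, Python scripts to look and compute and a tool call to move; the robot and the scene stay as the last step left them, time stands still between calls to the robot, and variables do not carry over. Pictures are saved under pics/ and viewed, at most 10 in all, crops included, and the job is handed in when it is done.

Besides the shell and the picture viewer there is one more tool, called after "Call:" as a command line: name --argument value ..., lists and objects as JSON in quotes. jog_arm: Moves the arm, as the interface text tells. Its arguments: {"type":"object","properties":{"rows":{"type":"array","items":{"type":"array"}},"newtons":{"type":"number"}},"required":["rows"]}

```bash
mkdir -p pics; cat > h.py <<'E'
from cell import arm
import numpy as np, cv2
def grab(n):
    d=arm.get_image(n); np.savez(f'/tmp/{n}.npz',**d); return d
def load(n): return dict(np.load(f'/tmp/{n}.npz'))
def w(d,u,v,z=None):
    """pixel -> world by depth, or by intersecting plane z"""
    R,_=cv2.Rodrigues(d['rvec']); t=np.array(d['tvec']).ravel()
    r=np.array([(u-d['cx'])/d['fx'],(v-d['cy'])/d['fy'],1.])
    c=-R.T@t; r=R.T@r
    s=d['depth'][int(v),int(u)] if z is None else (z-c[2])/r[2]
    return np.round(c+r*s,4)
E
python3 - <<'E'
from h import *
for n in('scene','top'):
    cv2.imwrite(f'pics/{n}0.png',grab(n)['img'][:,:,::-1])
s=arm.observe(); print(s['position'],s['ee_rot'],s['width'],s['clock'])
E
```

```text
[ 0.18797754 -0.59559205  0.22605524] [-3.10362022e+00 -4.78193378e-01  5.13972799e-04] 0.9961037465948966 0.1
```

View pics/scene0.png

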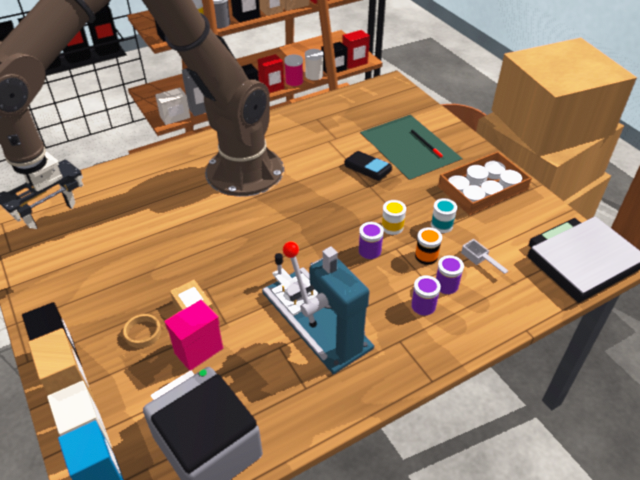

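View pics/top0.png

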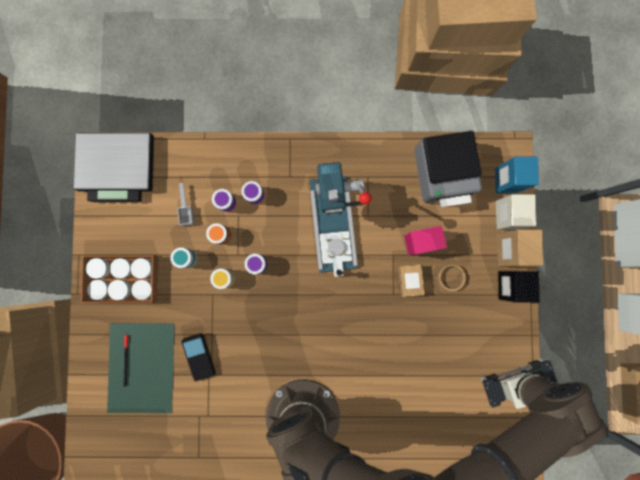

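The scene picture shows the black tin with the orange band at (428,245). In the top view it is at (216,233). Candidates in the top view are orange (216,233), purple look-alikes (221,199), (251,191) and (255,264), yellow (221,278) and teal (181,257). I choose (216,233). The press is at (335,215), with the knob near (338,270) and the red ball at (365,198).

```bash
python3 - <<'E'
from h import *
t=load('top')['img'][:,:,::-1]; s=load('scene')['img'][:,:,::-1]
a=cv2.resize(t[155:285,195:385],None,fx=4,fy=4,interpolation=cv2.INTER_CUBIC)
cv2.imwrite('pics/a.png',a)
b=cv2.resize(s[190:370,260:470],None,fx=3.3,fy=3.3,interpolation=cv2.INTER_CUBIC)
cv2.imwrite('pics/b.png',b)
d=load('top')
for n,u,v in [('tin',216,233),('ball',365,198),('seat',337,246),('knob',338,267),('p1',255,264),('p2',221,199),('y',221,278),('teal',181,257),('ram',333,195),('col',330,170)]: print(n,w(d,u,v))
def blob(d,lo,hi,roi):
    hsv=cv2.cvtColor(d['img'],cv2.COLOR_RGB2HSV); m=cv2.inRange(hsv,lo,hi); k=np.zeros_like(m); x0,y0,x1,y1=roi; k[y0:y1,x0:x1]=m[y0:y1,x0:x1]
    M=cv2.moments(k,True); return M['m10']/M['m00'],M['m01']/M['m00'],M['m00']
o=blob(d,(5,150,120),(16,255,255),(203,222,230,246)); print(o,w(d,o[0],o[1],.083))
r=blob(d,(0,180,100),(4,255,255),(355,188,375,208)); print(r,w(d,r[0],r[1],.35))
d=load('scene'); r=blob(d,(0,180,100),(4,255,255),(280,238,302,260)); print(r,w(d,r[0],r[1]),w(d,r[0],r[1],.342))
print('tin',w(d,428,236))
E
```

```text
tin [0.6108 0.2833 0.0772]
ball [ 0.6836 -0.1815  0.3634]
seat [ 0.5702 -0.1159  0.0455]
knob [ 0.5002 -0.1194  0.0396]
p1 [0.509  0.1521 0.0876]
p2 [0.7226 0.2672 0.0845]
y [0.4632 0.264  0.0788]
teal [0.5315 0.3968 0.078 ]
ram [ 0.7006 -0.0966  0.3073]
col [ 0.7843 -0.0891  0.2489]
(215.87218045112783, 232.87218045112783, 133.0) [0.6107 0.2824 0.083 ]
(364.9326923076923, 197.93269230769232, 104.0) [ 0.6858 -0.1825  0.35  ]
(290.32065217391306, 249.08695652173913, 184.0) [ 0.6971 -0.1872  0.3544] [ 0.6864 -0.182   0.342 ]
tin [0.6114 0.277  0.0851]
```

View pics/a.png

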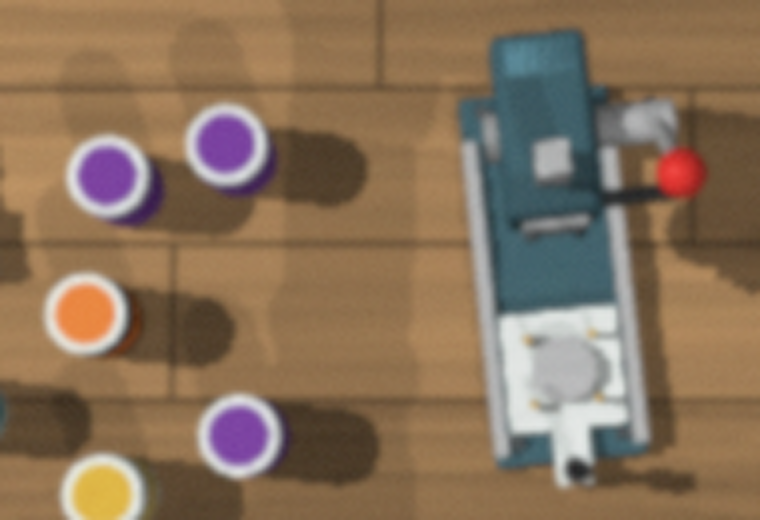

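View pics/b.png

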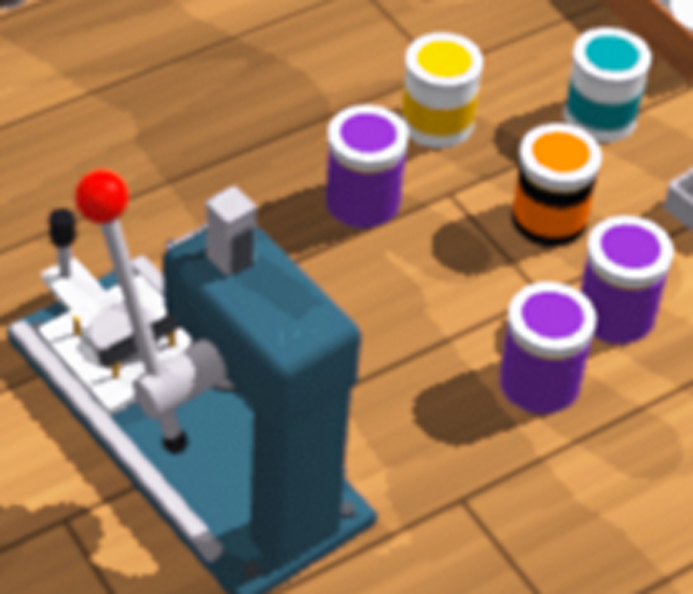

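The crops confirm it: the tin with the orange disc, orange band and black wall is at crop a (86,314), and the other three are purple. The pins are at crop a (527,342), (592,332), (535,405) and (600,397), the knob top is at (577,468), and the press yaw is about +0.1 rad.

```bash
python3 - <<'E'
from h import *
d=load('top'); P=lambda x,y,z:w(d,195+(x-1.5)/4,155+(y-1.5)/4,z)
pins=np.array([P(*p,.053) for p in [(527,342),(592,332),(535,405),(600,397)]]); print(pins,pins.mean(0))
print('seat disc',P(568,366,.045),'knob',P(577,468,.10))
L=[P(463,100,.018),P(500,465,.018)];R=[P(600,90,.018),P(648,450,.018)]
print(L,R)
# plate: bright low-saturation pixels, centroid of seat+plate by depth height
s=load('scene'); B=lambda x,y,z:w(s,260+(x-1.2)/3.3,190+(y-1.2)/3.3,z)
print('scene pins',[B(*p,.053) for p in[(77,325),(117,370),(172,340)]],'knob',B(62,213,.102),'tin lid',B(560,153,.083))
m=(np.ptp(d['img'].astype(int),axis=2)<40)&(d['img'].min(2)>150)
q=[]
for v in range(225,275):
    for u in range(312,360):
        if m[v,u]:
            p=w(d,u,v); 
            if .024<p[2]<.040 : q.append(p)
q=np.array(q); r=cv2.minAreaRect(q[:,:2].astype(np.float32)); print(len(q),r,np.median(q[:,2]))
E
```

```text
[[ 0.5894 -0.0803  0.053 ]
 [ 0.5978 -0.1344  0.053 ]
 [ 0.5369 -0.087   0.053 ]
 [ 0.5437 -0.141   0.053 ]] [ 0.56695  -0.110675  0.053   ]
seat disc [ 0.5698 -0.1147  0.045 ] knob [ 0.4849 -0.1202  0.1   ]
[array([ 0.8   , -0.0254,  0.018 ]), array([ 0.4871, -0.0578,  0.018 ])] [array([ 0.8087, -0.1432,  0.018 ]), array([ 0.5   , -0.1832,  0.018 ])]
scene pins [array([ 0.552 , -0.1435,  0.053 ]), array([ 0.6078, -0.1379,  0.053 ]), array([ 0.603 , -0.0862,  0.053 ])] knob [ 0.4804 -0.117   0.102 ] tin lid [0.6117 0.2817 0.083 ]
898 ((0.5633307695388794, -0.11108128726482391), (0.17203709483146667, 0.12814030051231384), 5.906144142150879) 0.0311
```

Call:
jog_arm --rows '[[[0,0,6],[0,0,0],1],[[2,6,10],[0,0,0],1],[[4,12,14],[0,0,0],1],[[6,18,14],[0,0,0],1],[[8,24,14],[0,0,0],1],[[10,30,14],[0,0,0],1],[[13,36,14],[0,0,0],1],[[16,42,14],[0,0,0],1]]'

```text
clock: 1.1
position: [0.3339, -0.2036, 0.3667]
ee_rot: [3.105, 0.478, 0.0]
force: [1.5, -1.5, 0.5]
width: 1.001
gripper_force: 0.0
```

Call:
jog_arm --rows '[[[3,5,0],[0,0,-3],1],[[6,10,-2],[0,0,-6],1],[[9,15,-4],[0,0,-9],1],[[12,20,-7],[0,0,-11],1],[[15,25,-10],[0,0,-11],1],[[18,30,-13],[0,0,-11],1],[[21,35,-16],[0,0,-11],1],[[24,40,-19],[0,0,-11],1]]'

```text
clock: 2.1
position: [0.5675, 0.1839, 0.1823]
ee_rot: [3.136, 0.178, -0.001]
force: [0.8, 0.0, 0.8]
width: 1.001
gripper_force: 0.0
```

Call:
jog_arm --rows '[[[2.3,5.7,-1],[0,0,0],1],[[2.3,5.7,-5],[0,0,0],1],[[2.3,5.7,-5],[0,0,0],1]]'

```text
clock: 2.48
position: [0.5875, 0.2387, 0.1303]
ee_rot: [3.134, 0.18, -0.01]
force: [-0.8, -0.7, 0.5]
width: 1.0
gripper_force: 0.0
```

```bash
python3 - <<'E'
from h import *
from scipy.spatial.transform import Rotation as R
s=arm.observe(); print(s['position'],R.from_rotvec(s['ee_rot']).as_matrix().round(3),s['joints'])
a=grab('top')['img'][170:270,160:270,::-1]; b=grab('scene')['img'][150:310,350:510,::-1]
cv2.imwrite('pics/c.png',np.hstack([cv2.resize(a,(396,360)),cv2.resize(b,(360,360))]))
E
```

```text
[0.58752733 0.23867108 0.13029993] [[ 0.993  0.115 -0.006]
 [ 0.115 -0.993 -0.003]
 [-0.007  0.003 -1.   ]] [-0.10487032  0.60976764 -0.56167134  1.61753464  0.36333355  1.02784915
 -2.23330917]
```

View pics/c.png

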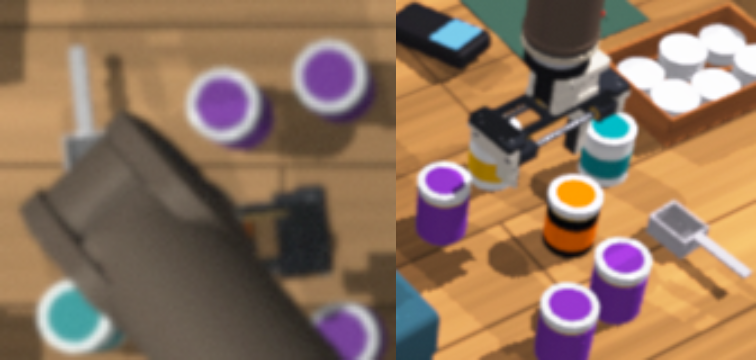

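The picture shows the open gripper straddling a point short of the orange tin, so I'll correct before going down.

Call:
jog_arm --rows '[[[0,0,0],[0,0,0],1],[[0,0,0],[0,0,0],1]]'

```text
clock: 2.82
position: [0.5905, 0.2393, 0.1353]
ee_rot: [-3.136, -0.177, -0.003]
force: [-0.1, -0.2, -0.3]
width: 1.001
gripper_force: 0.0
```

Call:
jog_arm --rows '[[[1,2.2,0],[0,0,0],1],[[2.1,4.3,0],[0,0,0],1],[[2.1,4.3,0],[0,0,0],1],[[2.1,4.3,0],[0,0,0],1]]'

```text
clock: 3.32
position: [0.6107, 0.2818, 0.134]
ee_rot: [3.136, 0.178, 0.0]
force: [0.3, -0.5, -0.3]
width: 0.996
gripper_force: 0.0
```

```bash
python3 - <<'E'
from h import *
print(arm.observe()['position'])
b=grab('scene')['img'][170:280,370:500,::-1]
cv2.imwrite('pics/d.png',cv2.resize(b,None,fx=4,fy=4))
E
```

```text
[0.61069872 0.28181953 0.13402072]
```

View pics/d.png

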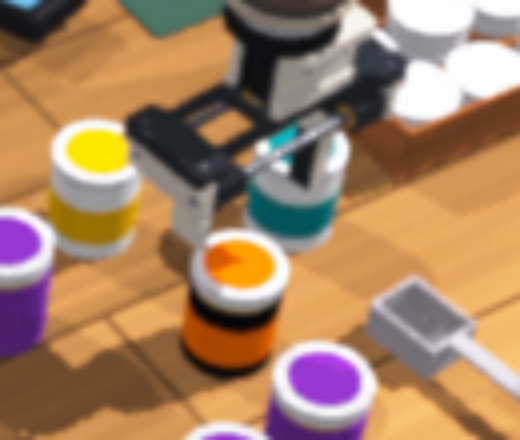

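The gripper is centred over the orange tin: the tips are at crop (195,230) and (315,180), the lid at (238,262). Going down and gripping.

Call:
jog_arm --rows '[[[0,0,-4],[0,0,0],1],[[0,0,-8],[0,0,0],1],[[0,0,-10.4],[0,0,0],1],[[0,0,-10.4],[0,0,0],1],[[0,0,-10.4],[0,0,0],0.6],[[0,0,-10.4],[0,0,0],0.6],[[0,0,-10.4],[0,0,0],0.6],[[0,0,-10.4],[0,0,0],0.6]]' --newtons 20

```text
clock: 4.38
position: [0.6113, 0.2829, 0.0308]
ee_rot: [-3.136, -0.178, -0.002]
force: [-1.0, -2.4, 5.8]
width: 0.705
gripper_force: 20.0
```

Call:
jog_arm --rows '[[[0,0,0],[0,0,0],0.6],[[0,0,0],[0,0,0],0.6]]'

```text
clock: 4.62
position: [0.6112, 0.2829, 0.0307]
ee_rot: [-3.136, -0.178, -0.002]
force: [-1.2, -0.9, 6.0]
width: 0.708
gripper_force: 20.0
```

Call:
jog_arm --rows '[[[0,0,3],[0,0,0],0.6],[[0,0,8],[0,0,0],0.6],[[0,-3,13],[0,0,0],0.6],[[-0.5,-8,13],[0,0,0],0.6],[[-1,-13,13],[0,0,0],0.6],[[-1.5,-18,13],[0,0,0],0.6],[[-2,-23,13],[0,0,0],0.6],[[-2.5,-28,13],[0,0,0],0.6]]'

```text
clock: 5.62
position: [0.5852, 0.001, 0.1597]
ee_rot: [3.136, 0.179, -0.0]
force: [0.8, -0.1, -3.2]
width: 0.703
gripper_force: 20.0
```

Call:
jog_arm --rows '[[[-1,-5,0],[0,0,0],0.6],[[-1.7,-10,0],[0,0,0],0.6],[[-1.7,-11.4,0],[0,0,0],0.6],[[-1.7,-11.4,0],[0,0,0],0.6]]'

```text
clock: 6.12
position: [0.5686, -0.1121, 0.1596]
ee_rot: [-3.137, -0.175, 0.0]
force: [0.0, 0.9, -1.0]
width: 0.704
gripper_force: 20.0
```

Call:
jog_arm --rows '[[[0,0,0],[0,0,0],0.6],[[0,0,0],[0,0,0],0.6]]'

```text
clock: 6.38
position: [0.569, -0.1093, 0.1599]
ee_rot: [-3.136, -0.183, -0.0]
force: [-0.3, -0.6, -1.9]
width: 0.705
gripper_force: 20.0
```

Call:
jog_arm --rows '[[[0,-0.1,-4],[0,0,0],0.6],[[0,-0.1,-6.8],[0,0,0],0.6],[[0,-0.1,-6.8],[0,0,0],0.6],[[0,-0.1,-6.8],[0,0,0],0.6]]'

```text
clock: 6.88
position: [0.5696, -0.1115, 0.0929]
ee_rot: [-3.136, -0.18, -0.002]
force: [1.1, 0.3, -1.8]
width: 0.704
gripper_force: 20.0
```

```bash
python3 - <<'E'
from h import *
print(arm.observe()['position'])
a=grab('scene')['img'][230:330,255:345,::-1]
b=grab('top')['img'][215:285,300:375,::-1]
cv2.imwrite('pics/e.png',np.hstack([cv2.resize(a,(450,500),interpolation=2),cv2.resize(b,(350,500),interpolation=2)]))
E
```

```text
[ 0.56958713 -0.11150482  0.09285309]
```

View pics/e.png

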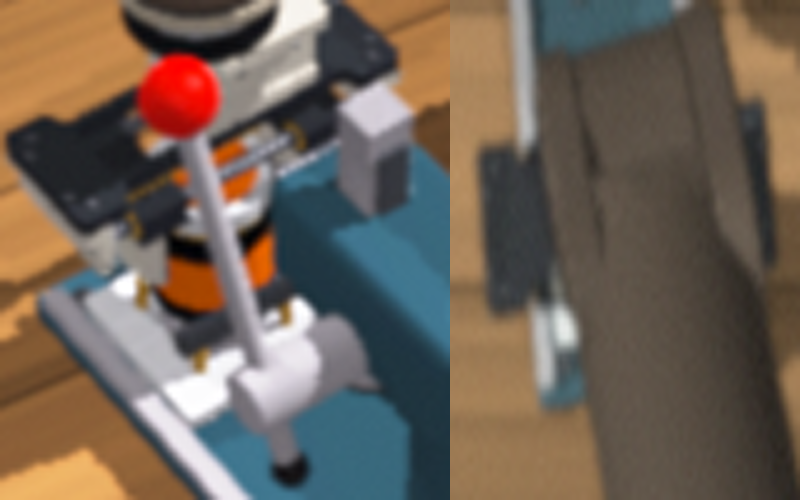

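The tin hangs over the seat with its axis near crop x 219. The pin tops are at crop (142,278), (203,347) and (287,302). Computing the offset.

```bash
python3 - <<'E'
from h import *
d=load('scene'); B=lambda x,y,z:w(d,255+(x-2)/5,230+(y-2)/5,z)
for z in(.053,.050):
    p=[B(142,278,z),B(203,347,z),B(287,302,z)]; print(p,(p[0]+p[2])/2)
# predicted pixel of tin axis and pins for hypothesis seat
def px(P):
    q,_=cv2.projectPoints(np.array([P],float),d['rvec'],d['tvec'],np.array([[d['fx'],0,d['cx']],[0,d['fy'],d['cy']],[0,0,1]]),None); q=q.ravel(); return ((q[0]-255)*5+2,(q[1]-230)*5+2)
print('axis now z.062,.095,.145',[np.round(px((.5696,-.1115,z))) for z in(.062,.095,.145)])
a=.11; X=np.array([np.cos(a),np.sin(a)]);Y=np.array([-X[1],X[0]]); r=(.0325+.002+.004)/2**.5
for c in [(.569,-.111),(.573,-.111),(.569,-.115)]: print(c,[np.round(px(tuple(np.array(c)+s*r*X+t*r*Y)+(.053,))) for s,t in((-1,-1),(1,-1),(1,1))])
# pads-orange silhouettes
h=cv2.cvtColor(d['img'],cv2.COLOR_RGB2HSV); m=cv2.inRange(h,(5,150,120),(16,255,255))
for v in (282,284,286,288): 
    u=np.where(m[v,280:315])[0]+280; print(v,(u.min()-255)*5+2,(u.max()+1-255)*5+2)
E
```

```text
[array([ 0.5432, -0.1388,  0.053 ]), array([ 0.6   , -0.1333,  0.053 ]), array([ 0.5956, -0.0813,  0.053 ])] [ 0.5694  -0.11005  0.053  ]
[array([ 0.5409, -0.1377,  0.05  ]), array([ 0.5978, -0.1322,  0.05  ]), array([ 0.5933, -0.0801,  0.05  ])] [ 0.5671 -0.1089  0.05  ]
axis now z.062,.095,.145 [array([212., 280.]), array([210., 238.]), array([207., 172.])]
(0.569, -0.111) [array([140., 282.]), array([199., 347.]), array([285., 299.])]
(0.573, -0.111) [array([143., 287.]), array([203., 352.]), array([289., 304.])]
(0.569, -0.115) [array([133., 285.]), array([192., 350.]), array([279., 302.])]
282 172 277
284 172 277
286 172 272
288 167 222
```

Call:
jog_arm --rows '[[[0,0.1,-0.8],[0,0,0],0.6],[[0,0.1,-1.2],[0,0,0],0.6],[[0,0.1,-1.5],[0,0,0],0.6],[[0,0.1,-1.6],[0,0,0],0.6],[[0,0.1,-1.6],[0,0,0],0.6]]'

```text
clock: 7.6
position: [0.5688, -0.1113, 0.0758]
ee_rot: [3.136, 0.178, 0.0]
force: [-0.1, 1.2, -2.0]
width: 0.704
gripper_force: 20.0
```

Call:
jog_arm --rows '[[[0,0,-0.1],[0,0,0],0.6],[[0,0,-0.2],[0,0,0],0.6],[[0,0,-0.2],[0,0,0],0.6]]'

```text
clock: 7.98
position: [0.5706, -0.1111, 0.0756]
ee_rot: [3.136, 0.178, 0.006]
force: [-1.3, 0.6, 12.8]
width: 0.704
gripper_force: 20.0
```

The tin is seated: contact is at TCP z 0.0756, and the seat predicts 0.0757. Letting go and moving to the front of the knob.

Call:
jog_arm --rows '[[[0,0,0.2],[0,0,0],1],[[0,0,0.2],[0,0,0],1],[[0,0,0.2],[0,0,0],1],[[0,0,3],[0,0,0],1],[[0,0,6],[0,0,0],1],[[0,0,9],[0,0,0],1],[[-4,-0.4,9],[0,0,0],0.5],[[-8,-0.9,9],[0,0,0],0]]'

```text
clock: 8.98
position: [0.4879, -0.1202, 0.1638]
ee_rot: [-3.136, -0.179, -0.001]
force: [-0.3, 0.6, -0.2]
width: 0.837
gripper_force: 0.0
```

Call:
jog_arm --rows '[[[-5,-0.5,0],[0,0,0],0],[[-5,-0.5,0],[0,0,0],0],[[-5,-0.5,0],[0,0,0],0],[[-5,-0.5,0],[0,0,0],0]]'

```text
clock: 9.48
position: [0.44, -0.125, 0.1639]
ee_rot: [-3.136, -0.179, -0.002]
force: [-0.4, -0.2, -0.5]
width: 0.395
gripper_force: 0.0
```

```bash
python3 - <<'E'
from h import *
print(arm.observe()['position'],arm.observe()['width'])
a=grab('scene')['img'][210:330,245:365,::-1]
cv2.imwrite('pics/f.png',cv2.resize(a,(600,600),interpolation=2))
E
```

```text
[ 0.44000432 -0.12504849  0.16387067] 0.395181445318605
```

View pics/f.png

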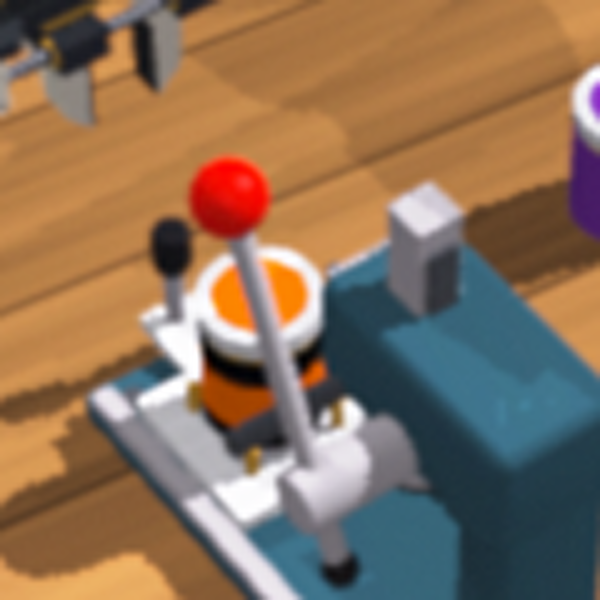

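The tin stands upright between the pins with its lid at (260,295), and the knob at (170,248) is free. Lowering in front of the knob, then pushing.

Call:
jog_arm --rows '[[[0,0.1,-3],[0,0,0],0],[[0,0.1,-6],[0,0,0],0],[[0,0.1,-8],[0,0,0],0],[[0,0.1,-8],[0,0,0],0],[[1.5,0.3,-8],[0,0,0],0],[[3,0.4,-8],[0,0,0],0],[[4,0.5,-8],[0,0,0],0],[[5,0.6,-8],[0,0,0],0]]'

```text
clock: 10.52
position: [0.4896, -0.1192, 0.084]
ee_rot: [3.136, 0.179, 0.0]
force: [-2.9, 0.6, 1.5]
width: 0.007
gripper_force: 1.3
```

Call:
jog_arm --rows '[[[1,0.1,0],[0,0,0],0],[[2.2,0.2,0],[0,0,0],0],[[3.4,0.4,0],[0,0,0],0],[[4.6,0.5,0],[0,0,0],0],[[5.8,0.6,0],[0,0,0],0],[[7,0.8,0],[0,0,0],0],[[8,0.9,0],[0,0,0],0],[[8.5,0.9,0],[0,0,0],0]]'

```text
clock: 11.52
position: [0.5744, -0.11, 0.0836]
ee_rot: [-3.136, -0.179, -0.0]
force: [-2.6, 0.5, 2.1]
width: 0.003
gripper_force: 1.2
```

Call:
jog_arm --rows '[[[0.6,0.1,0],[0,0,0],0],[[1.2,0.1,0],[0,0,0],0],[[1.7,0.2,0],[0,0,0],0],[[2.2,0.2,0],[0,0,0],0],[[2.5,0.3,0],[0,0,0],0],[[2.5,0.3,0],[0,0,0],0]]'

```text
clock: 12.28
position: [0.5982, -0.1075, 0.0836]
ee_rot: [3.136, 0.178, -0.002]
force: [-4.1, 0.6, 1.6]
width: 0.009
gripper_force: 2.3
```

Near the predicted end (0.598). Pressing on until the stop answers.

Call:
jog_arm --rows '[[[0.3,0,0],[0,0,0],0],[[0.6,0.1,0],[0,0,0],0],[[0.6,0.1,0],[0,0,0],0]]'

```text
clock: 12.65
position: [0.5986, -0.1075, 0.0833]
ee_rot: [3.135, 0.177, -0.019]
force: [-25.6, -1.4, 19.7]
width: 0.004
gripper_force: 13.4
```

Stop reached at 26 N. Backing off and rising to the ball.

Call:
jog_arm --rows '[[[-1,0,0],[0,0,0],0],[[-5,-0.5,1],[0,0,0],0],[[-8,-2,5],[0,0,0],0.3],[[-8,-4,10],[0,0,0],0.7],[[-8,-6,15],[0,0,0],0.7],[[-8,-7,20],[0,0,0],0.7],[[-8,-7.4,25],[0,0,0],0.7],[[-8,-7.4,30],[0,0,0],0.7]]'

```text
clock: 13.65
position: [0.5251, -0.1812, 0.386]
ee_rot: [3.135, 0.177, 0.004]
force: [0.7, -1.0, -0.1]
width: 0.608
gripper_force: 0.0
```

Call:
jog_arm --rows '[[[0,0,4],[0,0,0],0.7],[[4,0,4],[0,0,0],0.7],[[4,0,4],[0,0,0],0.7],[[4,0,4],[0,0,0],0.7]]'

```text
clock: 14.15
position: [0.5648, -0.1803, 0.4236]
ee_rot: [3.136, 0.179, 0.0]
force: [0.2, 0.2, 0.2]
width: 0.7
gripper_force: 0.0
```

```bash
python3 - <<'E'
from h import *
print(arm.observe()['position'],arm.observe()['ee_rot'],arm.observe()['width'])
d=grab('scene'); a=d['img'][190:330,245:365,::-1]
cv2.imwrite('pics/g.png',cv2.resize(a,(510,595),interpolation=2))
h=cv2.cvtColor(d['img'],cv2.COLOR_RGB2HSV); m=cv2.inRange(h,(0,180,100),(4,255,255)); m[:230]=0;m[270:]=0;m[:,:270]=0;m[:,310:]=0
M=cv2.moments(m,True); print(w(d,M['m10']/M['m00'],M['m01']/M['m00'],.342))
E
```

```text
[ 0.56478838 -0.18031434  0.42357477] [3.13646276e+00 1.78845739e-01 3.40074386e-04] 0.7000501940637051
[ 0.6863 -0.1819  0.342 ]
```

View pics/g.png

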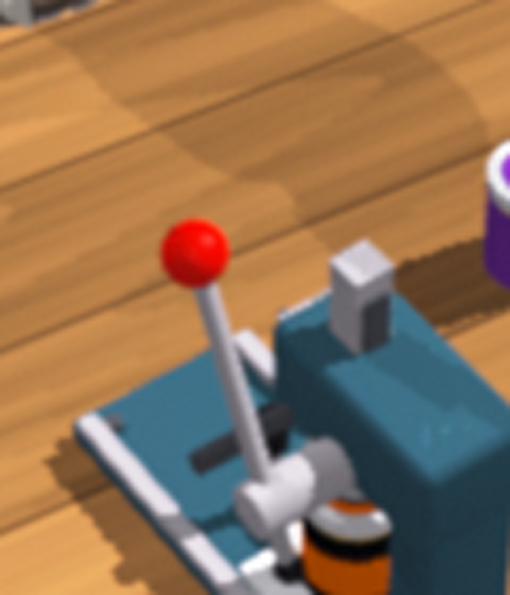

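The tin is under the head with the nest home, and the ball at (195,253) in the crop is confirmed at (0.686,-0.182). Gripping it.

Call:
jog_arm --rows '[[[5,-0.1,0],[0,0,0],0.7],[[10,-0.2,0],[0,0,0],0.7],[[12.1,-0.2,0],[0,0,0],0.7],[[12.1,-0.2,0],[0,0,0],0.7],[[12.1,-0.2,-4],[0,0,0],0.7],[[12.1,-0.2,-8],[0,0,0],0.7],[[12.1,-0.2,-10.2],[0,0,0],0.7],[[12.1,-0.2,-10.2],[0,0,0],0.7]]'

```text
clock: 15.2
position: [0.6838, -0.1831, 0.321]
ee_rot: [3.136, 0.177, -0.004]
force: [-1.1, -0.6, 0.7]
width: 0.698
gripper_force: 0.0
```

Call:
jog_arm --rows '[[[0,0,0],[0,0,0],0.25],[[0,0,0],[0,0,0],0.25],[[0,0,0],[0,0,0],0.25],[[0,0,0],[0,0,0],0.25]]' --newtons 30

```text
clock: 15.7
position: [0.686, -0.183, 0.3225]
ee_rot: [3.135, 0.177, 0.002]
force: [-0.1, -2.2, 2.9]
width: 0.364
gripper_force: 30.0
```

Call:
jog_arm --rows '[[[-0.9,-0.1,-0.4],[0,0,0],0.25],[[-1.8,-0.2,-1],[0,0,0],0.25],[[-2.7,-0.3,-1.6],[0,0,0],0.25],[[-3.5,-0.4,-2.2],[0,0,0],0.25],[[-4.3,-0.5,-2.9],[0,0,0],0.25],[[-5,-0.6,-3.7],[0,0,0],0.25],[[-5.7,-0.6,-4.5],[0,0,0],0.25],[[-6.3,-0.7,-5.3],[0,0,0],0.25]]'

```text
clock: 16.7
position: [0.6223, -0.1899, 0.2684]
ee_rot: [3.136, 0.178, 0.001]
force: [2.9, -5.2, 4.4]
width: 0.361
gripper_force: 30.0
```

Call:
jog_arm --rows '[[[-0.5,0,-0.9],[0,0,0],0.25],[[-1,-0.1,-1.8],[0,0,0],0.25],[[-1.5,-0.2,-2.8],[0,0,0],0.25],[[-1.8,-0.2,-3.8],[0,0,0],0.25],[[-2.1,-0.2,-4.8],[0,0,0],0.25],[[-2.3,-0.2,-5.8],[0,0,0],0.25],[[-2.5,-0.3,-6.8],[0,0,0],0.25],[[-2.5,-0.3,-7.7],[0,0,0],0.25]]'

```text
clock: 17.7
position: [0.5967, -0.1927, 0.1915]
ee_rot: [3.136, 0.178, -0.002]
force: [-3.1, -3.7, 9.9]
width: 0.364
gripper_force: 30.0
```

Call:
jog_arm --rows '[[[0,0,-0.3],[0,0,0],0.25],[[0,0,-0.6],[0,0,0],0.25],[[0,0,-0.8],[0,0,0],0.25],[[0,0,-0.8],[0,0,0],0.25]]' --newtons 45

```text
clock: 18.2
position: [0.5965, -0.1927, 0.1837]
ee_rot: [3.136, 0.178, -0.003]
force: [-3.9, -4.4, 9.9]
width: 0.361
gripper_force: 45.0
```

No force rise from the stop yet, so continuing down gently.

Call:
jog_arm --rows '[[[0,0,-0.2],[0,0,0],0.25],[[0,0,-0.4],[0,0,0],0.25],[[0,0,-0.4],[0,0,0],0.25],[[0,0,-0.4],[0,0,0],0.25]]'

```text
clock: 18.7
position: [0.5968, -0.1927, 0.1819]
ee_rot: [3.135, 0.177, -0.001]
force: [-10.1, -3.4, 26.0]
width: 0.36
gripper_force: 45.0
```

```bash
python3 - <<'E'
from h import *
s=arm.observe();print(s['position'],s['force'],s['width'])
d=grab('scene'); a=d['img'][190:330,235:365,::-1]
cv2.imwrite('pics/h.png',cv2.resize(a,(552,595),interpolation=2))
E
```

```text
[ 0.59675104 -0.19274033  0.18188212] [-10.06161405  -3.35995845  25.98015424] 0.3602937433362814
```

View pics/h.png

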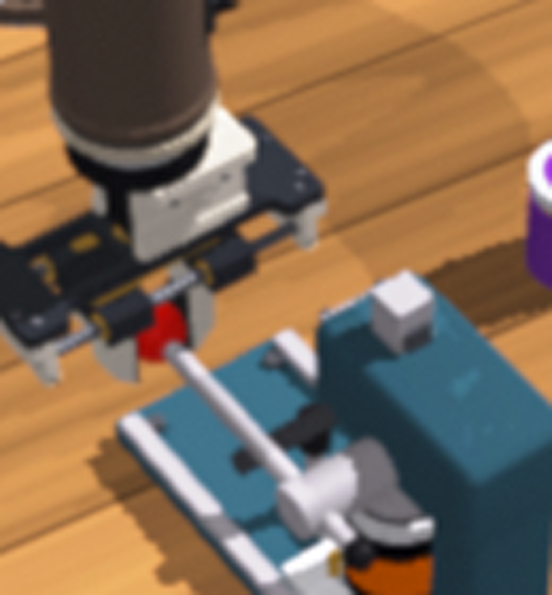

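The ball is held at (160,335), the rod is level, the ram is down, and the force climbed to 26 N on the stop. One hold to check it's steady.

Call:
jog_arm --rows '[[[0,0,0],[0,0,0],0.25],[[0,0,0],[0,0,0],0.25],[[0,0,0],[0,0,0],0.25],[[0,0,0],[0,0,0],0.25],[[0,0,0],[0,0,0],0.25],[[0,0,0],[0,0,0],0.25]]'

```text
clock: 19.5
position: [0.5967, -0.1928, 0.1819]
ee_rot: [3.135, 0.177, -0.001]
force: [-10.4, -4.6, 25.7]
width: 0.363
gripper_force: 45.0
```

```bash
python3 -c "
from cell import arm
print(arm.sign_off())"
```

```text
the job is handed in; nothing more can be done
None
```

I stood the black tin in the nest, slid it home against its stop, pulled the handle down to its stop, and handed in at 19.5 s still holding it there with a steady 26 N; I judged the lid closed from the handle, not by seeing it.

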